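# Draw the matching stand-off pointer to its mark and hold it

### The arm

A 6-joint arm with a two-finger parallel gripper is mounted at the origin on the work surface. World frame = base frame: x ahead of the robot, y to its left, z up, the work surface at z = 0. Lengths are in m, angles in rad, forces in N, time in s.
With the tool pointing down it reaches from about 0.4 to 0.825 m from the base axis. Payload 7 kg.
Tool frame: the origin (TCP) lies midway between the tips of the shut fingers; the grasp point (between the pads) lies 19 mm behind it; y points along the fingers, z is the direction in which the jaws open and shut, and the axes are right-handed (so a half turn about y gives the same grasp; the last joint's range is limited). The gripper opens to 88 mm and grips with 3 to 60 N. Pads are 19 mm wide; open, the fingers measure 130 mm over their backs; the gripper's body (78 mm by 193 mm) begins 47 mm behind the grasp point.
Start: joints at [1.531, 0.359, 0.012, 0, -1.224, -0.288], TCP at [0.217, 0.639, 0.227] pointing down, gripper open.
Joint ranges: [-3.07, 3.07], [-1.43, 2.12], [-1.02, 1.25], [-3.03, 1.67], [-3.05, -0], [-3.03, 3.03]. Speed limits (rad/s): [2.39, 2.39, 3.01, 3.14, 3.14, 3.14].

### API

Orientations are given as [roll, pitch, yaw] about the fixed x, y, z axes, in that order (R = Rz(yaw) Ry(pitch) Rx(roll)).
In Python, from station import arm gives the robot as it stands.
- The arm moves only by the tool move_arm, never from a script. Its argument "deltas" is a list of rows, each an object with "dp": the shift along the tool's x, y, z in mm, a list of three; "rotation": the turn, a rotation vector about the tool's x, y, z in degrees, a list of three. A call has 1 to 5 rows; each row shifts and turns the pose as measured when the row begins, along the tool's axes as they then stand; what a row does not reach is not made up. A row lasts 1/12 s, in which the tool goes at most 41.7 mm and 7.16 degrees, less where a joint would pass 70% of its speed; a pose out of reach is approached as far as the arm can. A call is refused whole if a number of a shift passes 41.7 or a number of a turn 7.16, either way. A call with a gripper value outside its range is refused whole. "jaw" is the closure in counts, from 0 (fully open) to 255 (shut), set as the call begins (left out, the last holds). The fingers move at their own pace and stop on an object; "squeeze" is the grip in N (left out, the last holds). Time passes only in rows, so rows that do not move let the fingers close. It gives the time, the measured TCP pose, the force and the opening at its end, in the units of the state.
- arm.get_state(): the state, without advancing time (a new reading comes with each control period).
- arm.grab_frame(name): name is "scene" or "side" or "wrist"; returns a dict with "pixels" (400x640x3 uint8, red, green, blue), "z_map" (400x640 float32, m along the optical axis (not along the pixel's ray), 0 where there is no reading), "fx", "fy", "cx", "cy" (pixels), "k1" (the pictures are not rectified: a ray, as slopes to the right and down, at radius r is drawn at 1 + k1 r^2 times it, then the intrinsics apply), "cam_to_world" (4x4, takes a point from camera to world coordinates); the wrist camera has in their place "mount" (4x4, takes a point from camera to tool coordinates, whose origin is the TCP and whose axes are the tool frame's). Camera axes: x right, y down, z forward; pixel columns grow to the right and rows downward; lengths in m; the calibration is good to about 2 mm. A picture is of the moment at which its call begins: read the wrist's pose just before it.
- arm.job_done(): hands the job in, once; it reports no verdict.
The state is a dict: "t": time; "q": joint angles; "qd": joint speeds; "joint_efforts": joint torques, N m; "eef_pos": TCP position; "ee_rot": TCP orientation; "force": force on the tool from outside, world axes, zero at the start; "moment": the same for the moment, N m; "width": finger opening in m.
Only numpy, scipy, OpenCV 4.12 (cv2) and the standard library are available. Lean on these libraries where they do the work, as an engineer would, in place of code of your own. Each camera call takes 0.05 s, during which the arm holds its last target.

### The job

See which lens, green-banded or orange-banded, stands on the black focusing stage (the other is stored in the white dock), and take the sprung pointer rod whose knob has the same colour. Pull that rod straight out of its tube against its spring until its white length mark has just come fully out of the tube, and finish while still holding the knob there in the gripper, steady, so that the lens's stand-off can be read. Leave the other pointer, both lenses and the loose things on the bench where they are.

Things in the scene. Friction and masses are not known exactly. Their poses are not given: they have to be found in the camera images.
- green_gauge: fixed pointer gauge with the green knob: a level black tube (140 mm long, 32 mm diameter) in an aluminium clamp and a short post over a dark foot (100 x 56 x 12 mm). Origin: underside of the foot, on the table, below the middle of the tube. Its x axis runs along the tube; the rod comes out of the -x end and is pulled straight along the gauge's own -x, level. Tube and rod axis 90 mm above the table
- green_rod (a joint): how far the sprung pointer rod with the green knob is pulled out of its tube, in m: 0 fully in, 0.095 end stop. Dark rod, 16 mm diameter, with a white band 14 mm wide (the length mark) hidden in the tube at the start; the band is just fully out, its rear edge at the tube's mouth, at 0.045 (45 mm of pull). An inner spring always draws the rod back in (3.2 N at 0, plus 0.8 N for each 10 mm, about 6.8 N at the mark); it returns if let go
- green_knob (a point): centre of the green knob on the rod's end: a round plain knob, 32 mm diameter, 34 mm long along the rod, axis level, 90 mm above the table; an 18 mm pointed nose stands ahead of it; its rear face is 22 mm from the tube's mouth when the rod is in. Free to be gripped from above with the fingers on its two sides. Axes as the gauge's
- green_mouth (a point): centre of the tube mouth of the gauge with the green knob, where the rod comes out, 90 mm above the table
- green_lens: loose black camera lens standing upright with a broad green band round it and green top rim, 68 mm diameter, 81 mm tall, 350 g; origin at the centre of its underside
- orange_gauge: fixed pointer gauge with the orange knob: a level black tube (140 mm long, 32 mm diameter) in an aluminium clamp and a short post over a dark foot (100 x 56 x 12 mm). Origin: underside of the foot, on the table, below the middle of the tube. Its x axis runs along the tube; the rod comes out of the -x end and is pulled straight along the gauge's own -x, level. Tube and rod axis 90 mm above the table
- orange_rod (a joint): how far the sprung pointer rod with the orange knob is pulled out of its tube, in m: 0 fully in, 0.095 end stop. Dark rod, 16 mm diameter, with a white band 14 mm wide (the length mark) hidden in the tube at the start; the band is just fully out, its rear edge at the tube's mouth, at 0.065 (65 mm of pull). An inner spring always draws the rod back in (3.2 N at 0, plus 0.8 N for each 10 mm, about 8.4 N at the mark); it returns if let go
- orange_knob (a point): centre of the orange knob on the rod's end: a round plain knob, 32 mm diameter, 34 mm long along the rod, axis level, 90 mm above the table; an 18 mm pointed nose stands ahead of it; its rear face is 22 mm from the tube's mouth when the rod is in. Free to be gripped from above with the fingers on its two sides. Axes as the gauge's
- orange_mouth (a point): centre of the tube mouth of the gauge with the orange knob, where the rod comes out, 90 mm above the table
- orange_lens: loose black camera lens standing upright with a broad orange band round it and orange top rim, 68 mm diameter, 81 mm tall, 350 g; origin at the centre of its underside
- stage_seat (a point): centre of the round seat's floor on the black focusing stage (a low black and steel table, 130 x 160 mm, with a thumbscrew on its far side), 36 mm above the table; one of the two lenses stands here
- dock_seat (a point): centre of the round seat's floor of the white plastic storage dock (120 x 120 mm), 36 mm above the table; the spare lens stands here
- spare_post: loose upright steel post, 25 mm diameter, 83 mm tall; origin at the centre of its underside; to be left alone
- screwdriver: loose screwdriver with a blue handle lying on the table; to be left alone
- screw_jar: loose small clear jar with a grey cap, 54 mm diameter, 65 mm tall; origin at the centre of its underside; to be left alone

How it is judged:
At the end, for the whole second after the job is handed in: The rod matching the stage's lens is held still in the fingers alone, rear edge of its white mark within 6 mm of the tube mouth (green 45 mm out, orange 65 mm); the other rod is untouched and in (within 6 mm); the lens is within 15 mm of the seat's centre (((horizontal distance between green_lens and stage_seat below 0.015 m and value of joint green_rod between 0.039 and 0.051 m and velocity of joint green_rod between -0.01 and 0.01 m/s and contact force between the fingers and green_rod above 2 N and value of joint orange_rod below 0.006 m and contact force between the fingers and orange_rod below 0.3 N and contact force between each of spare_post, screwdriver, screw_jar, green_lens, orange_lens and green_rod below 0.3 N) or (horizontal distance between orange_lens and stage_seat below 0.015 m and value of joint orange_rod between 0.059 and 0.071 m and velocity of joint orange_rod between -0.01 and 0.01 m/s and contact force between the fingers and orange_rod above 2 N and value of joint green_rod below 0.006 m and contact force between the fingers and green_rod below 0.3 N and contact force between each of spare_post, screwdriver, screw_jar, green_lens, orange_lens and orange_rod below 0.3 N))); the arm keeps its last pose, push and grip.
It fails at once if the pointer of the other colour is pulled out (more than 12 mm) ((horizontal distance between orange_lens and stage_seat below 0.02 m and value of joint green_rod above 0.012 m) or (horizontal distance between green_lens and stage_seat below 0.02 m and value of joint orange_rod above 0.012 m)).
It fails at once if a lens is moved from its place (more than 15 mm) (distance of any of green_lens, orange_lens from where it was at the start of the episode above 0.015 m).
It fails at once if a loose thing on the bench is displaced (more than 25 mm) (distance of any of spare_post, screwdriver, screw_jar from where it was at the start of the episode above 0.025 m).
It also fails if it takes over 32 s, if anything falls off the work surface, if the arm or the gripper's body presses on something with over 40 N, if the wrist force passes 120 N, or if a joint passes its speed limit or range.

## Working session

There is one attempt and no reset: what is moved stays moved. The work goes in short steps, Python scripts to look and compute and a tool call to move; the robot and the scene stay as the last step left them, time stands still between calls to the robot, and variables do not carry over. Pictures are saved under pics/ and viewed, and the job is handed in when it is done.

Besides the shell and the picture viewer there is one more tool, called after "Emit:" as name(argument=value, ...) on one line, values as JSON. move_arm: Moves the arm, as the interface text tells. Its arguments: {"type":"object","properties":{"deltas":{"type":"array","items":{"type":"object","properties":{"dp":{"type":"array","items":{"type":"number"}},"rotation":{"type":"array","items":{"type":"number"}}}}},"jaw":{"type":"number"},"squeeze":{"type":"number"}},"required":["deltas"]}

```bash
ls; mkdir -p pics
cat > h.py <<'E'
import numpy as np, cv2
from station import arm
from scipy.spatial.transform import Rotation as R
def save(f,n): cv2.imwrite('pics/'+n,f['pixels'][:,:,::-1])
def cloud(f,T):
    v,u=np.mgrid[0:400,0:640].astype(np.float32)
    p=np.stack([u.ravel(),v.ravel()],1)[:,None]
    K=np.array([[f['fx'],0,f['cx']],[0,f['fy'],f['cy']],[0,0,1.]])
    s=cv2.undistortPoints(p.astype(np.float64),K,np.array([f['k1'],0,0,0.]))[:,0]
    z=f['z_map'].ravel()
    c=np.stack([s[:,0]*z,s[:,1]*z,z],1)
    w=c@T[:3,:3].T+T[:3,3]
    w[z==0]=np.nan
    return w.reshape(400,640,3)
E
python3 - <<'E'
from h import *
s=arm.get_state(); print(s)
for n in ['scene','side','wrist']:
    f=arm.grab_frame(n); save(f,n+'0.png'); np.save(n+'0.npy',f,allow_pickle=True)
E
```

```text
pics
{'t': 0.0, 'q': array([ 1.53109566e+00,  3.59363155e-01,  1.10466466e-02, -3.52014013e-04,
       -1.22409673e+00, -2.88113401e-01]), 'qd': array([-1.76915223e-03,  6.87349133e-04,  1.67089219e-03,  1.08626177e-03,
       -1.48087329e-05,  7.89932315e-05]), 'joint_efforts': array([-9.24944325e-04, -5.82721531e+01,  2.93044871e+01,  6.99722081e+00,
        6.80449579e-03, -1.75606833e-04]), 'eef_pos': array([0.21719129, 0.63857827, 0.22563238]), 'ee_rot': array([-1.56915202e+00,  1.42204585e-04,  2.81365882e+00]), 'force': array([-0.50219989, -0.26031627,  0.54620055]), 'moment': array([-0.00834324,  0.03257824,  0.03628482]), 'width': 0.08765189951302585}
```

View pics/scene0.png

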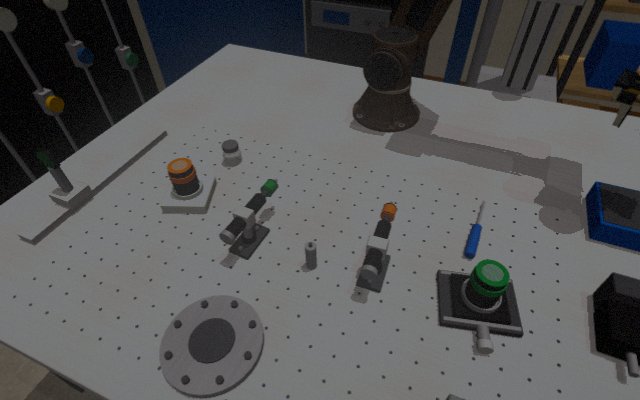

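View pics/side0.png

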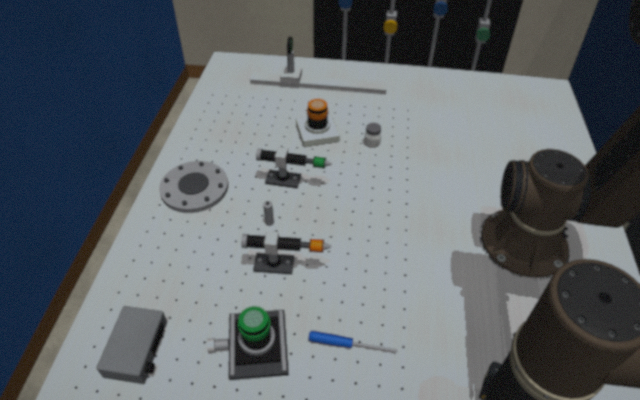

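View pics/wrist0.png

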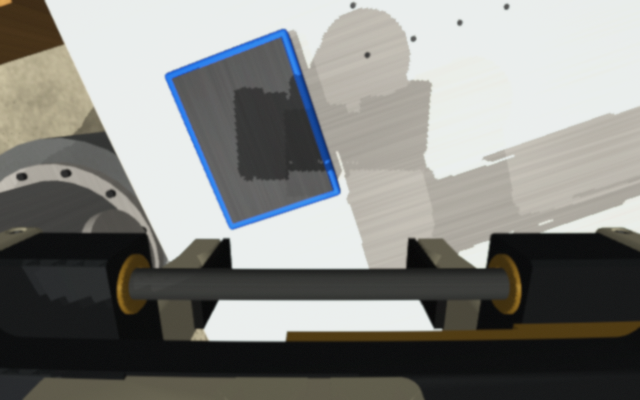

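The green lens is on the black stage (scene about 487,285; side 254,325) and the orange lens is in the white dock (scene 183,175). The rod to pull is therefore green, with its knob at scene (270,186) and side (319,161).

Run:
```python
from h import *
np.set_printoptions(precision=4,suppress=True)
for n,box in [('scene',(170,200,255,285)),('side',(150,172,305,330))]:
    f=np.load(n+'0.npy',allow_pickle=True).item()
    W=cloud(f,f['cam_to_world']); hsv=cv2.cvtColor(f['pixels'],cv2.COLOR_RGB2HSV)
    m=cv2.inRange(hsv,(45,90,40),(85,255,255))>0
    b=np.zeros_like(m);b[box[0]:box[1],box[2]:box[3]]=1
    p=W[m&b]; p=p[np.isfinite(p).all(1)]; print(n,len(p),np.median(p,0),p.min(0),p.max(0))
    k=np.median(p,0)
    # tube: points near, height 0.085-0.107
    d=np.linalg.norm(W[...,:2]-k[:2],axis=2)
    q=W[(d<.26)&(W[...,2]>.08)&(W[...,2]<.115)]
    q=q[(np.linalg.norm(q[:,:2]-k[:2],axis=1)>.0)]
    c=q[:,:2].mean(0);u,s,vt=np.linalg.svd(q[:,:2]-c);print(len(q),c,vt[0],np.degrees(np.arctan2(vt[0][1],vt[0][0])))
    t=(q[:,:2]-c)@vt[0]; w=(q[:,:2]-c)@vt[1];o=np.argsort(t)
    for a in np.arange(t.min(),t.max(),.02):
        s_=(t>=a)&(t<a+.02)
        if s_.sum()>2: print(round(a,3),s_.sum(),w[s_].min().round(4),w[s_].max().round(4),q[s_,2].max().round(4),q[s_].mean(0))
    cv2.imwrite(f'pics/crop_{n}.png',cv2.resize(f['pixels'][120:280,200:440,::-1],None,fx=3,fy=3))
    # everything tall near
    for cc in [k]:
        g=W[(d<.25)&(W[...,2]>.03)]
```

```text
scene 101 [ 0.5795 -0.1355  0.1032] [ 0.565  -0.1565  0.0887] [ 0.5961 -0.1254  0.1079]
1461 [ 0.6672 -0.1817] [0.2611 0.9653] 74.86560621235103
-0.217 23 -0.0356 0.0301 0.1149 [ 0.6356 -0.3825  0.1038]
-0.197 136 -0.0346 0.0281 0.1147 [ 0.6337 -0.3635  0.0991]
-0.177 124 -0.0223 0.0148 0.1147 [ 0.6258 -0.3508  0.0978]
0.003 134 -0.0267 0.1314 0.1121 [ 0.5977 -0.1463  0.1024]
0.023 450 -0.0838 0.1169 0.1134 [ 0.6485 -0.1425  0.1019]
0.043 519 -0.0832 0.0479 0.1132 [ 0.7108 -0.138   0.1003]
0.063 64 -0.0786 -0.0455 0.1028 [ 0.7488 -0.1361  0.0937]
0.203 9 0.0255 0.0329 0.0842 [0.6933 0.0246 0.0827]
side 96 [ 0.5786 -0.1312  0.1028] [ 0.5628 -0.1478  0.0865] [ 0.5939 -0.1229  0.111 ]
1060 [ 0.6502 -0.1784] [0.297  0.9549] 72.7203365725488
-0.214 32 -0.0583 0.0095 0.1148 [ 0.59   -0.3717  0.1005]
-0.194 103 -0.054 0.0083 0.1149 [ 0.6101 -0.3555  0.0993]
-0.174 73 -0.0407 -0.0041 0.1149 [ 0.6216 -0.3477  0.0968]
-0.014 8 0.0876 0.1131 0.1051 [ 0.5541 -0.1464  0.0973]
0.006 182 -0.0409 0.1125 0.1133 [ 0.5905 -0.1398  0.1011]
0.026 290 -0.0955 0.0955 0.115 [ 0.6431 -0.1383  0.1018]
0.046 311 -0.0968 0.0306 0.1146 [ 0.7031 -0.1346  0.1002]
0.066 51 -0.0923 -0.0285 0.1072 [ 0.7471 -0.1353  0.0961]
0.186 6 0.0146 0.0241 0.0848 [0.6921 0.022  0.0827]
0.206 4 0.0192 0.0252 0.0854 [0.6918 0.0277 0.0832]
```

View pics/crop_side.png

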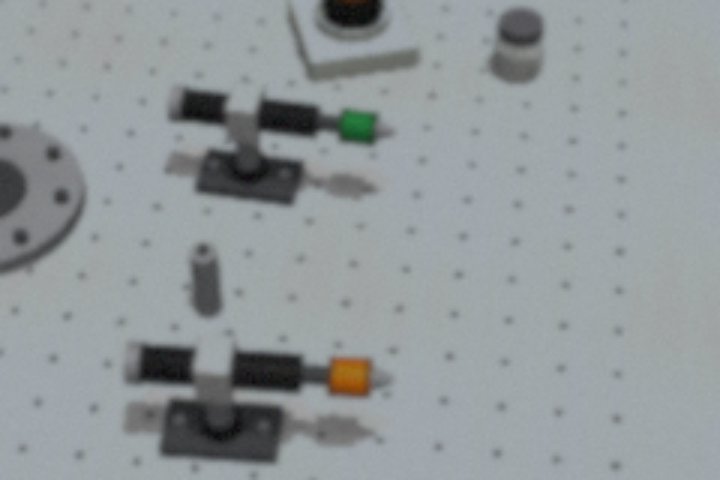

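Run:
```python
from h import *
from scipy.optimize import least_squares
np.set_printoptions(precision=4,suppress=True)
Q=[];
for n in ['scene','side']:
    f=np.load(n+'0.npy',allow_pickle=True).item()
    W=cloud(f,f['cam_to_world']); hsv=cv2.cvtColor(f['pixels'],cv2.COLOR_RGB2HSV)
    m=(W[...,2]>.085)&(W[...,2]<.112)&(W[...,0]>.64)&(W[...,0]<.77)&(abs(W[...,1]+.14)<.05)&(hsv[...,2]<90)
    g=(cv2.inRange(hsv,(45,90,40),(85,255,255))>0)&(W[...,2]>.085)&(W[...,0]>.55)&(W[...,0]<.61)&(abs(W[...,1]+.14)<.05)
    def res(p,q):
        w=-(q[:,0]-.65)*np.sin(p[1])+(q[:,1]-p[0])*np.cos(p[1])
        return np.hypot(w,q[:,2]-p[2])-.016
    for lab,q in [('tube',W[m]),('knob',W[g]),('both',np.vstack([W[m],W[g]]))]:
        if lab=='both': Q.append(q)
        r=least_squares(res,[-.14,0,.09],args=(q,),loss='soft_l1',f_scale=.002)
        print(n,lab,len(q),r.x[0],np.degrees(r.x[1]),r.x[2],np.abs(r.fun).mean(), 'x range',q[:,0].min(),q[:,0].max())
    print('tube x pct',np.percentile(W[m][:,0],[0,1,2,5,50,95,99]),'knob',np.percentile(W[g][:,0],[2,5,95,98]))
r=least_squares(res,[-.14,0,.09],args=(np.vstack(Q),),loss='soft_l1',f_scale=.002);print(r.x,np.degrees(r.x[1]), 'y at .58',r.x[0]-.07*np.tan(r.x[1]))
# neighbours taller
for n in ['scene','side']:
    f=np.load(n+'0.npy',allow_pickle=True).item();W=cloud(f,f['cam_to_world'])
    m=(W[...,2]>.04)&(W[...,0]>.38)&(W[...,0]<.75)&(abs(W[...,1]+.14)<.25)
    x=W[m]; h,ex,ey=np.histogram2d(x[:,0],x[:,1],bins=[np.arange(.38,.76,.03),np.arange(-.39,.12,.03)]);print(h.astype(int))
```

```text
scene tube 580 -0.14351318339820393 -4.105434433639937 0.0899380923048932 0.0023432389649519097 x range 0.6400408964202267 0.7601928750915941
scene knob 101 -0.1404013164070941 0.16531380243296223 0.08918252463771519 0.0010033892222686828 x range 0.5650352035936161 0.5960593040942572
scene both 681 -0.14431511706730862 -3.3847924652623584 0.08976844535360302 0.00216948341772179 x range 0.5650352035936161 0.7601928750915941
tube x pct [0.64   0.6409 0.6422 0.6457 0.7123 0.7588 0.7595] knob [0.5659 0.5667 0.5941 0.5954]
side tube 276 -0.1454005467000897 -3.141568646010554 0.09202872333120032 0.0020018945188772556 x range 0.6400136044318427 0.7550711157452427
side knob 96 -0.1444794134914425 -2.10957135489482 0.09131086687921898 0.002017519379237945 x range 0.5627994955965053 0.593943166593011
side both 372 -0.14559960539807187 -2.8841833643112573 0.09185850530459962 0.0020173744282722303 x range 0.5627994955965053 0.7550711157452427
tube x pct [0.64   0.6412 0.6418 0.6444 0.7081 0.7453 0.7522] knob [0.5645 0.5649 0.5921 0.5932]
[-0.1447 -0.0559  0.0903] -3.2008660152238138 y at .58 -0.
[... 927 characters left out ...]
   0   0   0   0   0   0   0]
 [ 18  69   3   0   0   0   0   0   0   0   0   0   0   0   0   0]
 [  0   0   0   0   0   0   0   0   0   0   0   0   0   0   0   0]
 [  0   0   0   0   0   0   0   0   0   0   0   0   0   0   0   0]
 [  0   0   0   0   0   0   0   1  31   0   0   0   0   0   0   0]
 [ 81  19   0   0   0   0   0   1 120   0   0   0   0   0   0   0]
 [ 63 230   0   0   0   0   0   3  78   0   0   0   0   0   0   0]
 [ 74 145   0   0   0   0   0   2 113   0   0   0   0   0   0   0]
 [  3   0   0   0   0   0   0  24 152   0   0   0   0   1   0   0]
 [  0   0   0   0   0   0   0  28 171   0   0   0   0  59  78   0]
 [  0   0   0   0   0   0   0  12 101   0   0   0   0   0   0   0]]
```

```bash
cat >> h.py <<'E'
def go(pos,yaw_deg=176.8):
    s=arm.get_state(); M=R.from_euler('xyz',s['ee_rot']).as_matrix()
    T=R.from_euler('xyz',[-np.pi/2,0,np.radians(yaw_deg)]).as_matrix()
    print('t',s['t'],'pos',s['eef_pos'].round(4),'w',s['width'],'F',s['force'].round(2))
    print('dp tool mm',(M.T@(np.array(pos)-s['eef_pos'])*1000).round(1),'final frame',(T.T@(np.array(pos)-s['eef_pos'])*1000).round(1),'rot',np.degrees(R.from_matrix(M.T@T).as_rotvec()).round(2))
E
python3 - <<'E'
from h import *
f=np.load('wrist0.npy',allow_pickle=True).item();print(f['mount'])
go([.58,-.141,.2])
E
```

```text
[[-1.10117072e-04  9.64293042e-01  2.64837531e-01 -7.08961472e-02]
 [ 2.39489835e-05 -2.64837530e-01  9.64293048e-01 -1.58491445e-01]
 [ 9.99999994e-01  1.12527717e-04  6.06929514e-06 -5.87457272e-04]
 [ 0.00000000e+00  0.00000000e+00  0.00000000e+00  1.00000000e+00]]
t 0.15 pos [0.2172 0.6387 0.2258] w 0.08754389266933459 F [0.33 0.96 0.8 ]
dp tool mm [-594.5   26.8  621.3] final frame [-405.7   25.8  758.2] rot [ -0.08 -15.58   0.  ]
```

Emit:
move_arm(deltas=[{"dp": [0, 0, 0], "rotation": [0, -5.2, 0]}, {"dp": [0, 0, 0], "rotation": [0, -5.2, 0]}, {"dp": [0, 0, 0], "rotation": [0, -5.2, 0]}], jaw=0)

```text
t: 0.4
eef_pos: [0.2171, 0.6381, 0.2245]
ee_rot: [-1.567, -0.001, 3.093]
force: [0.2, 0.4, -0.4]
width: 0.0874
```

```bash
python3 -c "
from h import *
go([.58,-.141,.2]);print(arm.get_state()['q'])"
```

```text
t 0.4 pos [0.2171 0.6381 0.2245] w 0.08737444729420252 F [ 0.22  0.44 -0.36]
dp tool mm [-400.5   27.   760.4] final frame [-405.9   24.5  757.6] rot [-0.2   0.4   0.03]
[ 1.53108680e+00  3.60331924e-01  1.01017417e-02 -6.72842421e-04
 -1.22411128e+00 -8.84543131e-03]
```

Emit:
move_arm(deltas=[{"dp": [-19, 0, 36], "rotation": [0, 0, 0]}, {"dp": [-19, 0, 36], "rotation": [0, 0, 0]}, {"dp": [-19, 0, 36], "rotation": [0, 0, 0]}, {"dp": [-19, 0, 36], "rotation": [0, 0, 0]}, {"dp": [-19, 0, 36], "rotation": [0, 0, 0]}])

```text
t: 0.82
eef_pos: [0.303, 0.4534, 0.2199]
ee_rot: [-1.561, -0.001, 3.107]
force: [0.6, -0.6, 0.3]
width: 0.0876
```

Emit:
move_arm(deltas=[{"dp": [-19, 0, 36], "rotation": [0, 0, 0]}, {"dp": [-19, 0, 36], "rotation": [0, 0, 0]}, {"dp": [-19, 0, 36], "rotation": [0, 0, 0]}, {"dp": [-19, 0, 36], "rotation": [0, 0, 0]}, {"dp": [-19, 0, 36], "rotation": [0, 0, 0]}])

```text
t: 1.23
eef_pos: [0.3911, 0.2646, 0.2211]
ee_rot: [-1.561, -0.002, 3.11]
force: [1.2, 0.1, 0.2]
width: 0.0874
```

```bash
python3 -c "
from h import *
go([.58,-.141,.2]);print(arm.get_state()['q'])"
```

```text
t 1.2333 pos [0.3911 0.2646 0.2211] w 0.08738667842054147 F [1.15 0.07 0.17]
dp tool mm [-201.8   24.6  399.2] final frame [-211.3   21.1  394.4] rot [-0.55  1.37  0.09]
[ 1.01608809  0.02759607 -0.4224126   0.00367738 -1.12994193  0.5212547 ]
```

Emit:
move_arm(deltas=[{"dp": [-19, 0, 36], "rotation": [0, 0.4, 0]}, {"dp": [-19, 0, 36], "rotation": [0, 0.4, 0]}, {"dp": [-19, 0, 36], "rotation": [0, 0.4, 0]}, {"dp": [-19, 0, 36], "rotation": [0, 0, 0]}, {"dp": [-19, 0, 36], "rotation": [0, 0, 0]}])

```text
t: 1.65
eef_pos: [0.4773, 0.0749, 0.2237]
ee_rot: [-1.563, 0.0, 3.09]
force: [1.5, 1.1, 0.2]
width: 0.0877
```

Emit:
move_arm(deltas=[{"dp": [-20, 0, 36], "rotation": [0, 0, 0]}, {"dp": [-20, 0, 36], "rotation": [0, 0, 0]}, {"dp": [-20, 0, 36], "rotation": [0, 0, 0]}, {"dp": [-20, 0, 36], "rotation": [0, 0, 0]}, {"dp": [-20, 0, 36], "rotation": [0, 0, 0]}])

```text
t: 2.07
eef_pos: [0.5662, -0.1136, 0.2255]
ee_rot: [-1.565, 0.002, 3.091]
force: [1.4, 1.3, -0.0]
width: 0.0879
```

```bash
python3 -c "
from h import *
go([.58,-.141,.2]);print(arm.get_state()['q'])"
```

```text
t 2.0667 pos [ 0.5662 -0.1136  0.2255] w 0.08789396240393343 F [ 1.44  1.29 -0.03]
dp tool mm [-15.1  25.7  26.5] final frame [-15.3  25.5  26.6] rot [-0.35  0.27 -0.1 ]
[ 0.1448662   0.19846316 -0.21491741  0.00689338 -1.15688238  1.37209487]
```

Emit:
move_arm(deltas=[{"dp": [-8, 13, 14], "rotation": [-0.3, 0.3, 0]}, {"dp": [-7, 13, 10], "rotation": [0, 0, 0]}, {"dp": [0, 0, 0], "rotation": [0, 0, 0]}, {"dp": [0, 0, 0], "rotation": [0, 0, 0]}])

```text
t: 2.4
eef_pos: [0.5822, -0.1483, 0.1969]
ee_rot: [-1.569, -0.0, 3.076]
force: [-0.5, -0.8, 0.3]
width: 0.0873
```

Run:
```python
from h import *
go([.58,-.141,.2]);s=arm.get_state()
f=arm.grab_frame('wrist');save(f,'wrist1.png')
T=np.eye(4);T[:3,:3]=R.from_euler('xyz',s['ee_rot']).as_matrix();T[:3,3]=s['eef_pos']
f['s']=s;np.save('wrist1.npy',f,allow_pickle=True)
W=cloud(f,T@f['mount']);hsv=cv2.cvtColor(f['pixels'],cv2.COLOR_RGB2HSV)
m=(cv2.inRange(hsv,(45,90,30),(85,255,255))>0)&(W[...,2]>.06)
p=W[m];print(len(p),np.percentile(p,[1,50,99],axis=0).round(4), p.mean(0))
v,u=np.nonzero(m);print(u.min(),u.max(),v.min(),v.max())
# axis across x bins
for a in np.arange(.55,.78,.01):
    q=W[(W[...,0]>a)&(W[...,0]<a+.01)&(W[...,2]>.075)&(W[...,2]<.12)&(abs(W[...,1]+.14)<.04)]
    if len(q)>20: print(a.round(3),len(q),np.percentile(q[:,1],[2,98]).round(4),np.percentile(q[:,1],[2,98]).mean().round(4),q[:,2].max().round(4))
```

```text
t 2.4 pos [ 0.5822 -0.1483  0.1969] w 0.08728475128951954 F [-0.53 -0.81  0.32]
dp tool mm [ 2.7 -3.1 -7.1] final frame [ 2.6 -3.1 -7.1] rot [-0.12 -0.56  0.02]
1628 [[ 0.5618 -0.1556  0.0897]
 [ 0.5797 -0.1417  0.1043]
 [ 0.5947 -0.1273  0.1074]] [ 0.5794302  -0.14166074  0.10309289]
292 329 184 232
0.55 116 [-0.147  -0.1334] -0.1402 0.102
0.56 445 [-0.1551 -0.1255] -0.1403 0.1078
0.57 477 [-0.1554 -0.1256] -0.1405 0.1078
0.58 491 [-0.156  -0.1266] -0.1413 0.1078
0.59 515 [-0.1561 -0.1271] -0.1416 0.1086
0.6 266 [-0.1499 -0.1348] -0.1424 0.1003
0.61 329 [-0.1573 -0.129 ] -0.1431 0.1072
0.62 560 [-0.1583 -0.1284] -0.1433 0.1078
0.63 573 [-0.1589 -0.1295] -0.1442 0.1075
0.64 593 [-0.1594 -0.1295] -0.1445 0.1082
0.65 609 [-0.16   -0.1305] -0.1452 0.1085
0.66 629 [-0.1605 -0.1306] -0.1456 0.1082
0.67 996 [-0.1663 -0.1267] -0.1465 0.1137
0.68 987 [-0.167  -0.1267] -0.1468 0.1137
0.69 995 [-0.1673 -0.1276] -0.1475 0.1137
0.7 633 [-0.1627 -0.1314] -0.147 0.1118
0.71 713 [-0.1635 -0.134 ] -0.1488 0.1084
0.72 287 [-0.1641 -0.1339] -0.149 0.1076
```

View pics/wrist1.png

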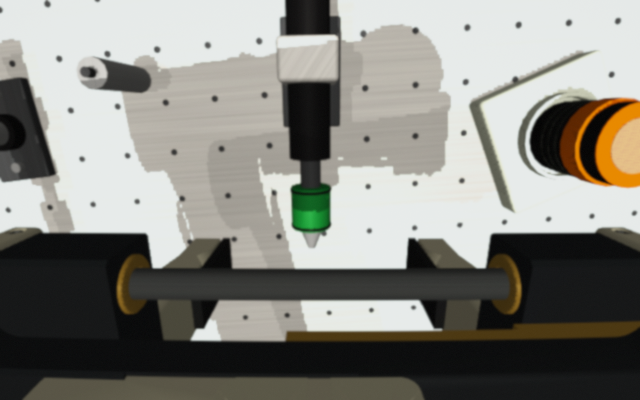

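The green knob shows at wrist (311,207), with its centre at about (0.578, -0.141) and the axis at -3.2°. The fingers have clear space on both sides, so I'll descend.

Emit:
move_arm(deltas=[{"dp": [4, 20, -7], "rotation": [0, -0.5, 0]}, {"dp": [0, 20, 0], "rotation": [0, 0, 0]}, {"dp": [0, 20, 0], "rotation": [0, 0, 0]}, {"dp": [0, 0, 0], "rotation": [0, 0, 0]}, {"dp": [0, 0, 0], "rotation": [0, 0, 0]}])

```text
t: 2.87
eef_pos: [0.5793, -0.1364, 0.1399]
ee_rot: [-1.569, 0.006, 3.091]
force: [0.2, -0.1, 0.5]
width: 0.0877
```

```bash
python3 -c "
from h import *
go([.578,-.141,.072])"
```

```text
t 2.8667 pos [ 0.5793 -0.1364  0.1399] w 0.08773559062932695 F [ 0.21 -0.05  0.53]
dp tool mm [ 1.4 67.9  4.6] final frame [ 1.  67.9  4.7] rot [-0.1   0.29 -0.34]
```

Emit:
move_arm(deltas=[{"dp": [1, 15, 4], "rotation": [0, 0.2, -0.3]}, {"dp": [0, 15, 0], "rotation": [0, 0, 0]}, {"dp": [0, 15, 0], "rotation": [0, 0, 0]}, {"dp": [0, 15, 0], "rotation": [0, 0, 0]}, {"dp": [0, 0, 0], "rotation": [0, 0, 0]}])

```text
t: 3.28
eef_pos: [0.5821, -0.1385, 0.0842]
ee_rot: [-1.57, 0.011, 3.091]
force: [-0.3, -0.1, -0.2]
width: 0.088
```

```bash
python3 -c "
from h import *
go([.578,-.141,.072])"
```

```text
t 3.2833 pos [ 0.5821 -0.1385  0.0842] w 0.08803028336177299 F [-0.34 -0.07 -0.25]
dp tool mm [ 4.1 12.2  2.7] final frame [ 4.  12.2  2.7] rot [-0.06  0.33 -0.63]
```

Emit:
move_arm(deltas=[{"dp": [4, 7, 2.5], "rotation": [0, 0.3, -0.6]}, {"dp": [0, 5, 0], "rotation": [0, 0, 0]}, {"dp": [0, 0, 0], "rotation": [0, 0, 0]}, {"dp": [0, 0, 0], "rotation": [0, 0, 0]}])

```text
t: 3.62
eef_pos: [0.5795, -0.1409, 0.0742]
ee_rot: [-1.569, 0.003, 3.087]
force: [0.3, -0.1, 0.3]
width: 0.0875
```

```bash
python3 -c "
from h import *
go([.578,-.141,.072])"
```

```text
t 3.6167 pos [ 0.5795 -0.1409  0.0742] w 0.08747564186332892 F [ 0.31 -0.08  0.3 ]
dp tool mm [1.5 2.2 0.1] final frame [1.5 2.2 0.2] rot [-0.07  0.05 -0.16]
```

Emit:
move_arm(deltas=[{"dp": [1, 2, 0], "rotation": [0, 0, 0]}, {"dp": [0, 0, 0], "rotation": [0, 0, 0]}, {"dp": [0, 0, 0], "rotation": [0, 0, 0]}, {"dp": [0, 0, 0], "rotation": [0, 0, 0]}, {"dp": [0, 0, 0], "rotation": [0, 0, 0]}], jaw=255, squeeze=40)

```text
t: 4.03
eef_pos: [0.5797, -0.141, 0.0742]
ee_rot: [-1.57, 0.006, 3.087]
force: [0.3, -0.9, -0.5]
width: 0.0598
```

Emit:
move_arm(deltas=[{"dp": [0, 0, 0], "rotation": [0, 0, 0]}, {"dp": [0, 0, 0], "rotation": [0, 0, 0]}, {"dp": [0, 0, 0], "rotation": [0, 0, 0]}, {"dp": [0, 0, 0], "rotation": [0, 0, 0]}, {"dp": [0, 0, 0], "rotation": [0, 0, 0]}])

```text
t: 4.45
eef_pos: [0.5798, -0.1418, 0.0746]
ee_rot: [-1.568, 0.007, 3.087]
force: [-0.6, -5.5, 0.4]
width: 0.0308
```

Run:
```python
from h import *
go([.578,-.141,.072]);s=arm.get_state()
f=arm.grab_frame('wrist');save(f,'wrist2.png');f['s']=s;np.save('wrist2.npy',f,allow_pickle=True)
```

```text
t 4.45 pos [ 0.5798 -0.1418  0.0746] w 0.03081708427011065 F [-0.59 -5.49  0.36]
dp tool mm [ 1.9  2.6 -0.7] final frame [ 1.8  2.6 -0.7] rot [-0.13  0.09 -0.38]
```

View pics/wrist2.png

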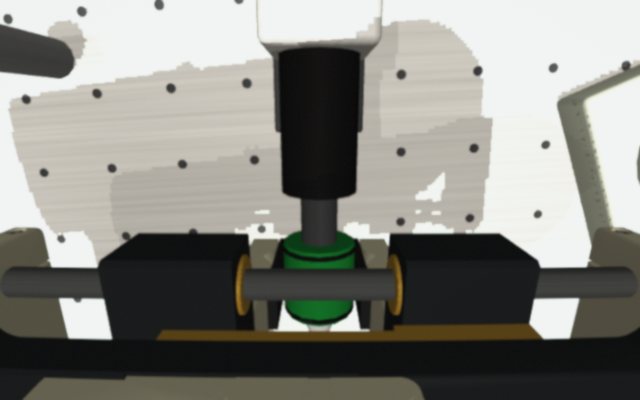

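The knob sits between the pads at wrist (319,280), and the tube mouth is at about row 197. I'll pull along tool +x.

Emit:
move_arm(deltas=[{"dp": [8, 0, 0], "rotation": [0, 0, 0]}, {"dp": [8, 0, 0], "rotation": [0, 0, 0]}, {"dp": [8, 0, 0], "rotation": [0, 0, 0]}, {"dp": [0, 0, 0], "rotation": [0, 0, 0]}])

```text
t: 4.83
eef_pos: [0.5591, -0.1407, 0.0747]
ee_rot: [-1.569, 0.014, 3.088]
force: [4.1, -2.4, -7.5]
width: 0.0312
```

Run:
```python
from h import *
g=np.array([-np.cos(np.radians(3.2)),np.sin(np.radians(3.2)),0])
p0=np.array([.5798,-.1418,.0746]);print((arm.get_state()['eef_pos']-p0)@g); go(p0+.045*g)
```

```text
0.020731964090135845
t 4.8333 pos [ 0.5591 -0.1407  0.0747] w 0.031189269934158773 F [ 4.12 -2.39 -7.5 ]
dp tool mm [24.3 -0.3 -0.1] final frame [24.3  0.1 -0.1] rot [-0.13  0.12 -0.83]
```

Emit:
move_arm(deltas=[{"dp": [8, -0.5, 0], "rotation": [0, 0, -0.5]}, {"dp": [8, 0, 0], "rotation": [0, 0, 0]}, {"dp": [8, 0, 0], "rotation": [0, 0, 0]}, {"dp": [0, 0, 0], "rotation": [0, 0, 0]}, {"dp": [0, 0, 0], "rotation": [0, 0, 0]}])

```text
t: 5.25
eef_pos: [0.5387, -0.1396, 0.0746]
ee_rot: [-1.568, 0.013, 3.089]
force: [5.6, -2.7, -7.1]
width: 0.0309
```

```bash
cat > m.py <<'E'
from h import *
import sys
g=np.array([-np.cos(np.radians(3.2)),np.sin(np.radians(3.2)),0])
p0=np.array([.5798,-.1418,.0746]);print((arm.get_state()['eef_pos']-p0)@g); go(p0+.045*g)
s=arm.get_state();k=sys.argv[1]
for n in ['wrist','side','scene']:
    f=arm.grab_frame(n);save(f,n+k+'.png')
    if n=='wrist':
        T=np.eye(4);T[:3,:3]=R.from_euler('xyz',s['ee_rot']).as_matrix();T[:3,3]=s['eef_pos']
        W=cloud(f,T@f['mount'])
        cv2.imwrite(f'pics/wc{k}.png',cv2.resize(f['pixels'][80:330,220:420,::-1],None,fx=2.4,fy=2.4))
        # column along axis
        for v in range(100,300,4):
            print(v,W[v,318].round(4),f['pixels'][v,318])
    elif n=='side': cv2.imwrite(f'pics/sc{k}.png',cv2.resize(f['pixels'][120:220,230:390,::-1],None,fx=5,fy=5,interpolation=cv2.INTER_CUBIC))
s=arm.get_state();print(s['width'],s['force'],s['qd'])
E
python3 m.py 3
```

```text
0.04112765259354176
t 5.25 pos [ 0.5387 -0.1396  0.0746] w 0.030899242194938645 F [ 5.64 -2.69 -7.08]
dp tool mm [ 3.9 -0.  -0.1] final frame [ 3.9  0.  -0.1] rot [-0.14  0.19 -0.76]
100 [ 0.6125 -0.1425  0.0989] [214 214 189]
104 [ 0.611  -0.1425  0.0989] [214 215 189]
108 [ 0.6095 -0.1424  0.0989] [214 214 190]
112 [ 0.608  -0.1423  0.0999] [214 215 190]
116 [ 0.6066 -0.1422  0.0999] [193 194 171]
120 [ 0.6051 -0.1422  0.099 ] [58 58 58]
124 [ 0.6036 -0.1421  0.099 ] [60 60 59]
128 [ 0.602  -0.142   0.0974] [60 61 59]
132 [ 0.6005 -0.1419  0.0985] [61 61 60]
136 [ 0.5989 -0.1418  0.098 ] [60 60 60]
140 [ 0.5973 -0.1417  0.0973] [59 59 59]
144 [ 0.5959 -0.1417  0.0988] [60 60 60]
148 [ 0.5943 -0.1416  0.0985] [59 59 59]
152 [ 0.5926 -0.1415  0.0974] [60 60 60]
156 [ 0.5911 -0.1414  0.0976] [58 59 58]
160 [ 0.5896 -0.1413  0.0983] [59 59 59]
164 [ 0.5878 -0.1412  0.0973] [59 59 58]
168 [ 0.5864 -0.1412  0.0983] [59 59 58]
172 [ 0.5847 -0.1411  0.098 ] [58 59 58]
176 [ 0.5833 -0.141   0.0991] [59 59 58]
180 [ 0.5815 -0.1409  0.0983] [53 53 53]
184 [ 0.58   -0.1408  0.099 ] [52 52 52]

[... 583 characters left out ...]
539 -0.1394  0.098 ] [46 50 46]
248 [ 0.5536 -0.1394  0.1017] [12 58 22]
252 [ 0.5529 -0.1394  0.1043] [13 71 25]
256 [ 0.5522 -0.1393  0.1068] [18 81 31]
260 [ 0.5501 -0.1392  0.106 ] [15 34 18]
264 [ 0.5487 -0.1392  0.1066] [ 20 110  39]
268 [ 0.5694 -0.1402  0.1537] [25 77 33]
272 [ 0.5694 -0.1402  0.1561] [41 41 40]
276 [ 0.5689 -0.1402  0.1572] [54 55 52]
280 [ 0.5685 -0.1402  0.1586] [60 61 58]
284 [ 0.5671 -0.1401  0.158 ] [63 65 61]
288 [ 0.5667 -0.1401  0.1592] [64 65 62]
292 [ 0.5652 -0.14    0.1586] [64 66 63]
296 [ 0.564  -0.1399  0.1583] [59 60 57]
0.030920797683675578 [ 6.61015662 -3.21442805 -6.3620185 ] [-0.00039463  0.00098843  0.00239645  0.00062428  0.00174895 -0.00015006]
```

View pics/wc3.png

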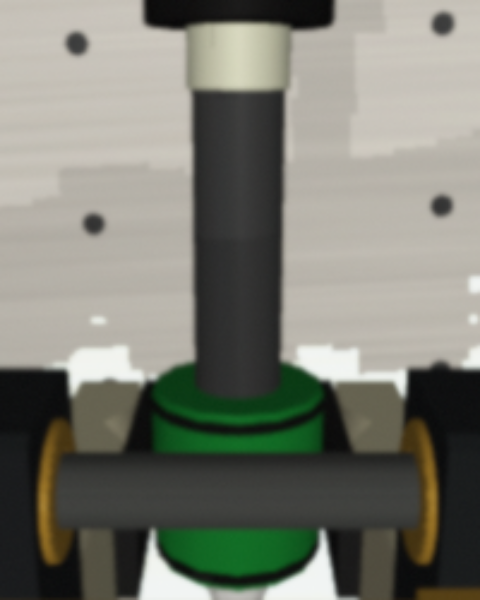

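View pics/sc3.png

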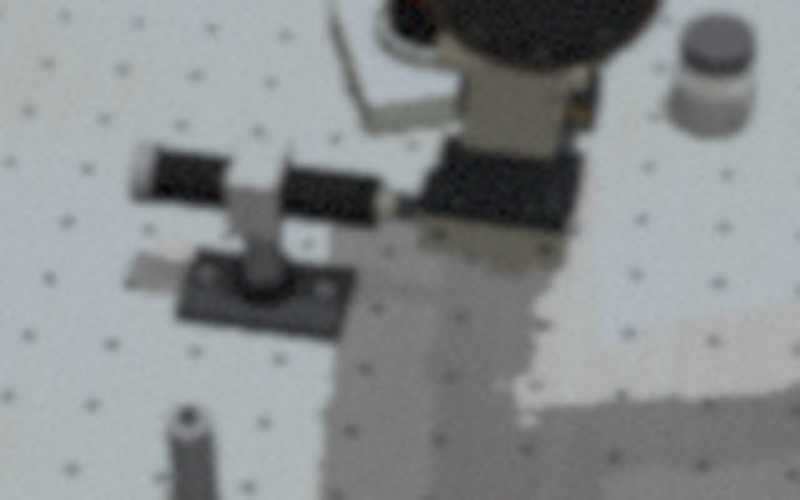

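The white band (crop rows 25-90) has its front edge about 11 mm out of the mouth, so I need about 3-4 mm more.

Emit:
move_arm(deltas=[{"dp": [4.5, 0, 0], "rotation": [0, 0, 0]}, {"dp": [0, 0, 0], "rotation": [0, 0, 0]}, {"dp": [0, 0, 0], "rotation": [0, 0, 0]}])

```text
t: 5.65
eef_pos: [0.5382, -0.1396, 0.0747]
ee_rot: [-1.568, 0.018, 3.09]
force: [6.2, -2.4, -7.0]
width: 0.0309
```

```bash
python3 m.py 4 | grep -v '^[12][0-9][0-9] .*5[0-9] 5'
```

```text
0.04167744038935655
t 5.65 pos [ 0.5382 -0.1396  0.0747] w 0.030879704528111215 F [ 6.19 -2.41 -6.97]
dp tool mm [ 3.3 -0.  -0.1] final frame [ 3.3  0.1 -0.1] rot [-0.16  0.23 -1.03]
100 [ 0.6118 -0.1425  0.0989] [215 215 190]
104 [ 0.6104 -0.1424  0.0987] [214 215 190]
108 [ 0.6089 -0.1423  0.0993] [214 214 189]
112 [ 0.6074 -0.1422  0.0991] [214 214 189]
116 [ 0.6059 -0.1421  0.099 ] [185 185 163]
120 [ 0.6044 -0.1421  0.0983] [61 61 61]
124 [ 0.6029 -0.142   0.0982] [61 61 60]
132 [ 0.5998 -0.1418  0.098 ] [59 60 59]
136 [ 0.5982 -0.1417  0.0973] [59 60 59]
140 [ 0.5968 -0.1417  0.0989] [60 60 59]
144 [ 0.5952 -0.1416  0.0988] [60 60 59]
148 [ 0.5936 -0.1415  0.0985] [61 60 60]
160 [ 0.5889 -0.1413  0.0981] [60 61 60]
212 [ 0.5676 -0.1401  0.099 ] [49 49 49]
228 [ 0.5606 -0.1398  0.0987] [50 49 50]
240 [ 0.5554 -0.1395  0.0992] [49 49 49]
244 [ 0.5531 -0.1394  0.0978] [46 51 47]
248 [ 0.5523 -0.1393  0.1004] [11 59 22]
252 [ 0.5524 -0.1393  0.1049] [15 75 28]
256 [ 0.5513 -0.1393  0.1063] [19 79 31]
260 [ 0.55   -0.1392  0.1072] [17 36 18]
264 [ 0.548  -0.1391  0.1067] [ 19 110  38]
268 [ 0.5686 -0.1401  0.1542] [26 77 34]
272 [ 0.5682 -0.1401  0.1557] [40 40 39]
284 [ 0.5657 -0.14    0.1573] [63 66 62]
288 [ 0.5646 -0.1399  0.1573] [65 65 62]
292 [ 0.5646 -0.1399  0.1593] [65 66 63]
296 [ 0.5634 -0.1399  0.1591] [58 60 57]
0.03073894360704252 [ 6.2377418  -2.485048   -7.30776666] [ 0.00052612 -0.00113511  0.00196299  0.00014992 -0.00024921 -0.00027295]
```

View pics/wc4.png

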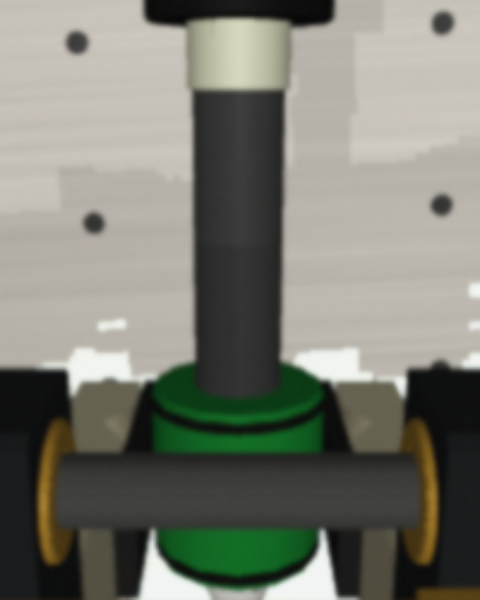

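View pics/scene4.png

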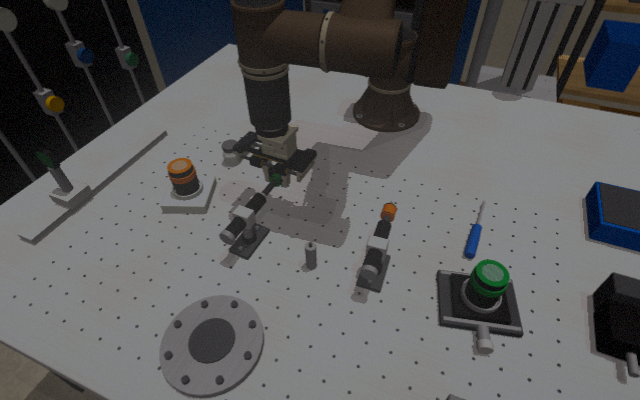

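Emit:
move_arm(deltas=[{"dp": [5, 0, 0], "rotation": [0, 0, 0]}, {"dp": [3, 0, 0], "rotation": [0, 0, 0]}, {"dp": [1, 0, 0], "rotation": [0, 0, 0]}, {"dp": [1, 0, 0], "rotation": [0, 0, 0]}])

```text
t: 6.13
eef_pos: [0.5337, -0.1393, 0.0747]
ee_rot: [-1.567, 0.025, 3.091]
force: [6.4, -2.9, -6.2]
width: 0.031
```

```bash
python3 m.py 5 | grep -v '^[12][0-9][0-9] .*5[0-9] 5' |head -12; python3 -c "
from h import *
s=arm.get_state();print(s['t'],s['eef_pos'],s['force'],s['qd'])"
```

```text
0.046127829324738044
t 6.1333 pos [ 0.5337 -0.1393  0.0747] w 0.031000933854940686 F [ 6.36 -2.9  -6.17]
dp tool mm [-1.1  0.1 -0.1] final frame [-1.1  0.1 -0.1] rot [-0.19  0.27 -1.45]
100 [ 0.6073 -0.1421  0.0983] [214 215 189]
104 [ 0.6057 -0.142   0.0995] [214 215 190]
108 [ 0.6043 -0.142   0.0989] [214 215 189]
112 [ 0.6028 -0.1419  0.0996] [214 215 190]
116 [ 0.6013 -0.1418  0.0994] [179 180 158]
120 [ 0.5998 -0.1417  0.0984] [61 60 60]
124 [ 0.5983 -0.1417  0.0988] [60 61 59]
128 [ 0.5967 -0.1416  0.0973] [60 60 60]
132 [ 0.5952 -0.1415  0.0984] [60 61 59]
6.2833 [ 0.53376466 -0.13935104  0.07465199] [ 6.55067032 -3.39583622 -6.31442517] [ 6.07167248e-04 -8.75411381e-04  7.53502799e-04  6.27675050e-04
  6.75963980e-05 -3.76770114e-04]
```

View pics/wc5.png

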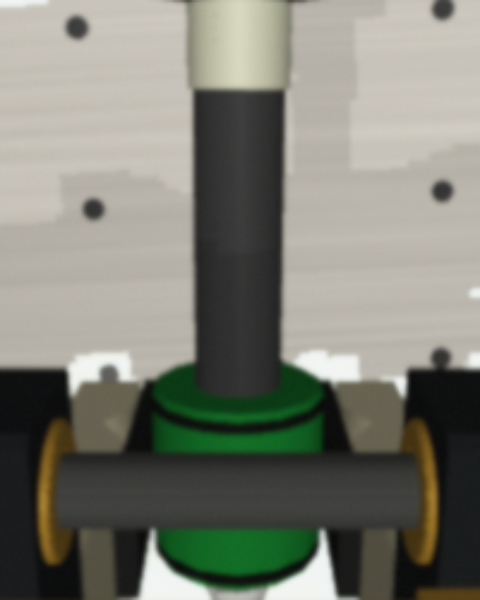

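Run:
```python
from h import *
s=arm.get_state();f=arm.grab_frame('wrist')
T=np.eye(4);T[:3,:3]=R.from_euler('xyz',s['ee_rot']).as_matrix();T[:3,3]=s['eef_pos']
W=cloud(f,T@f['mount'])
for v in range(64,122,2): print(v,W[v,318].round(4),f['pixels'][v,318])
cv2.imwrite('pics/mouth6.png',cv2.resize(f['pixels'][40:140,260:380,::-1],None,fx=5,fy=5))
s=arm.get_state();print(s['t'],s['eef_pos'],np.abs(s['qd']).max())
```

```text
64 [ 0.6194 -0.1427  0.1049] [28 27 27]
66 [ 0.6185 -0.1427  0.1066] [26 25 25]
68 [ 0.6178 -0.1427  0.1065] [28 27 26]
70 [ 0.6173 -0.1426  0.1058] [25 25 24]
72 [ 0.6167 -0.1426  0.1048] [15 15 14]
74 [ 0.6166 -0.1426  0.1002] [18 19 18]
76 [ 0.6159 -0.1426  0.0993] [53 53 53]
78 [ 0.6155 -0.1426  0.0968] [132 131 118]
80 [ 0.6146 -0.1425  0.0981] [209 210 185]
82 [ 0.6139 -0.1425  0.0978] [214 215 190]
84 [ 0.613  -0.1424  0.0995] [214 214 190]
86 [ 0.6124 -0.1424  0.0991] [214 214 189]
88 [ 0.6117 -0.1424  0.0983] [214 214 189]
90 [ 0.6109 -0.1423  0.0997] [214 215 190]
92 [ 0.6102 -0.1423  0.0994] [214 215 190]
94 [ 0.6095 -0.1422  0.0981] [214 215 190]
96 [ 0.6087 -0.1422  0.0991] [214 215 190]
98 [ 0.608  -0.1422  0.0986] [214 216 190]
100 [ 0.6072 -0.1421  0.0994] [214 215 190]
102 [ 0.6065 -0.1421  0.1001] [213 214 188]
104 [ 0.6058 -0.1421  0.0993] [215 216 191]
106 [ 0.605 -0.142  0.099] [214 215 190]
108 [ 0.6043 -0.142   0.0999] [214 214 189]
110 [ 0.6036 -0.1419  0.0978] [214 215 190]
112 [ 0.6028 -0.1419  0.0985] [214 215 190]
114 [ 0.6021 -0.1419  0.0993] [213 214 189]
116 [ 0.6013 -0.1418  0.0985] [179 179 157]
118 [ 0.6006 -0.1418  0.0983] [77 77 73]
120 [ 0.5998 -0.1417  0.0978] [61 60 60]
6.3333 [ 0.5337805  -0.13935792  0.07463977] 0.0021965133622109663
```

View pics/mouth6.png

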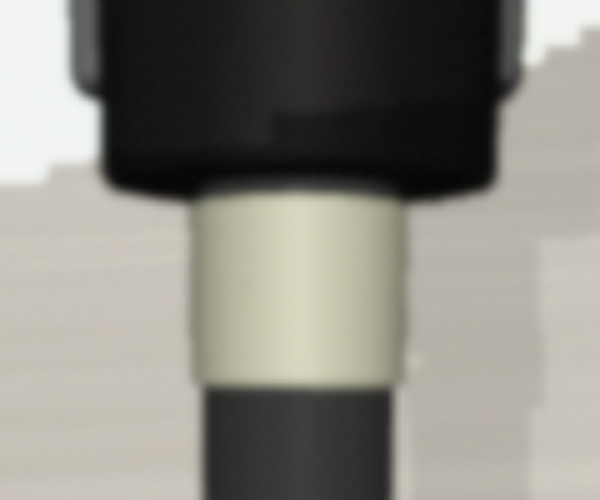

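The band's full 14 mm is visible, from x 0.6012 to 0.6154. The mouth is at about 0.6165, so the mark is about 1 mm past just-out, and the arm is steady. Handing in.

Run:
```python
from h import *
print(arm.job_done()); s=arm.get_state();print(s['t'],s['eef_pos'],s['width'],s['force'])
```

```text
the job is handed in; nothing more can be done
None
the job is handed in; nothing more can be done
```

The green-banded lens stood on the black stage, so I gripped the green knob from above at 40 N and pulled its rod straight out. I handed the job in at about 6.3 s, with the gripper still holding the knob.

- **Length mark:** in the last wrist picture the whole white band was out, about 14 mm of it. Its rear edge was about 1 mm past the mouth, and the tool had moved 46 mm, against the 45 mm wanted.
- **Hold:** the finger opening stayed at 31 mm, the force along the rod was about 6.5 N (6.8 N expected at the mark), and the largest joint speed was about 0.002 rad/s.
- **Everything else:** in the last scene picture I looked at, just before the final 4 mm of pull, the orange rod was still in. The lenses and loose things looked in place, though the arm is close to the jar in that view. I judged this by eye and did not measure it.
- **Off from plan:** under the spring's load the arm stopped short, so one 4.5 mm step gained only 0.5 mm and I added further steps. At the end the tool was tilted about 1.5° and the wrist showed about 6 N vertical force.

The hand-in reported no verdict, and no state could be read afterwards.

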